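# Latch the lid of the chilled carrier

## Robot

A 7-joint arm with a two-finger parallel gripper is mounted at the origin on the work surface. World frame = base frame: x ahead of the robot, y to its left, z up, the work surface at z = 0. Lengths are in m, angles in rad, forces in N, time in s.
With the tool pointing down it reaches from about 0.425 to 0.875 m from the base axis. Payload 4.7 kg.
Tool frame: the origin (TCP) lies on the mounting face of the last link; the fingertips stand 182 mm ahead of it and the grasp point (between the pads) lies ahead of it (ctrl.grip_point_offset is the z of the grasp point in the tool frame, in m); z points along the fingers, y is the line along which they close (so a half turn about z gives the same grasp; the last joint's range is limited). The gripper opens to 87 mm and grips with 3 to 60 N. Pads are 19 mm wide; open, the fingers measure 117 mm over their backs; the gripper's body (75 mm by 190 mm) begins 51 mm behind the grasp point.
Start: joints at [-1.299, 0.321, -0.07, 1.45, 0.023, 1.371, -0.057], TCP at [0.166, 0.629, 0.405] pointing down, gripper open.
Joint ranges: [-2.86, 2.86], [-0.3, 2.09], [-1.38, 1.24], [0.06, 2.45], [-1.56, 4.7], [0.09, 2.05], [-2.69, 2.69]. Speed limits (rad/s): [2.57, 2.57, 3.14, 3.14, 3.14, 3.14, 3.14].

## Interface

Orientations are given as a rotation vector (axis times angle).
In Python, from bench import ctrl gives the robot as it stands.
- The arm moves only by the tool inch_along, called by a JSON object that holds its "op" and its "data", one argument or row to a line. Schema: {"type":"object","properties":{"steps":{"type":"array","items":{"type":"array","items":{"type":"array","items":{"type":"number"},"minItems":5,"maxItems":5},"minItems":1,"maxItems":20},"minItems":1,"maxItems":1},"force":{"type":"number"},"only":{"type":"string"},"quiet":{"type":"boolean"},"lines":{"type":"string"}},"required":["steps"],"additionalProperties":false}. steps is a list that holds a single list of rows (three levels of brackets), with 1 to 20 rows, each of 5 numbers: dx, dy, dz in parts of the range, where 1.0 means 1 m, then a turn about the tool's z in parts of the range, where 1.0 means pi rad, then the opening from 0.0 (shut) to 1.0 (fully open); each row is the pose to reach, as a shift and turn from the pose commanded when the call began, along the tool's axes at that moment; what a row does not reach only later rows make up. A row lasts 1/10 s, in which the tool goes at most 0.05 m and 0.15 rad, less where a joint would pass 70% of its speed; a pose out of reach is approached as far as the arm can. The fingers move at their own pace and stop on an object; force is the grip in N (left out, the last holds). Time passes only in rows, so rows that do not move let the fingers close. The tool returns the time, the measured TCP pose, the force, the opening and the grip force at its end. only (a regular expression) keeps the lines of the reply that match it, lines (a string "A,B") keeps lines A to B, and quiet returns only ok. A shift or turn number past 1, either way, is cut back to 1. Input that does not fit is refused with a message, and nothing moves.
- ctrl.get_state(): the state, without advancing time (a new reading comes with each control period).
- ctrl.get_image(name): name is "scene" or "side" or "wrist"; returns (picture, depth): 480x640x3 uint8, red, green, blue; 480x640 float32, m along the optical axis (not along the pixel's ray), 0 where there is no reading.
- ctrl.camera_model(name): a dict with "vertical_fov" (degrees; the focal length in pixels is half the picture's height over the tangent of half this angle, whatever the lens; pixels are square), "cx", "cy" (the principal point, pixels), "k1" (the pictures are not rectified: a ray, as slopes to the right and down, at radius r is drawn at 1 + k1 r^2 times it, then the intrinsics apply), "rvec" (rotation vector, rad) and "tvec" (3), from world to camera coordinates, as OpenCV has them; the wrist camera has in their place "hand_eye" (4x4, takes a point from camera to tool coordinates, whose origin is the TCP and whose axes are the flange's). Camera axes: x right, y down, z forward; pixel columns grow to the right and rows downward; lengths in m; the calibration is good to about 2 mm. A picture is of the moment at which its call begins: read the wrist's pose just before it. camera_model takes no time and is no camera call.
- ctrl.close_job(): hands the job in; it is judged then, once.
The state is a dict: "time": time; "joint_positions": joint angles; "qd": joint speeds; "joint_torque": joint torques, N m; "position": TCP position; "tool_rot": TCP orientation; "ft_force": force on the tool from outside, world axes, zero at the start; "torque": the same for the moment, N m; "grip_width": opening from 0.0 (shut) to 1.0 (fully open); "grip_force": force on a finger pad.
Only numpy, scipy, OpenCV 4.12 (cv2) and the standard library are available. Lean on these libraries where they do the work, as an engineer would, in place of code of your own. Each camera call takes 0.05 s, during which the arm holds its last target. There are 200 camera calls.

## Task

Close the draw latch on the front of the black insulated carrier: lift its lever, hook the claw over the keeper bar on the lid, then swing the lever down over centre until it lies fully home and the lid is drawn down tight on its seal. Only nudge the thin claw, press the stiff lever steadily without slamming it, do not lean on the carrier, and leave the other things around and on it where they are.

Things in the scene. Friction and masses are not known exactly. Their poses are not given: they have to be found in the camera images.
- carrier: Black insulated box standing fast on the bench, 260 deep (x) by 340 wide (y), rim 145 high, with a 24 mm lid hinged along its back (-x) edge; lid top about 178 high while unlatched, 173 latched. Origin: centre of the underside. x points out of the front wall (130 from the origin), where the latch sits; y along that wall, z up.
- latch: Steel draw latch on the front wall's centre line. Origin: the lever's pivot axis, 18 mm out from the wall, about 122 above the bench, midway across. Axes as the carrier's: x out of the wall, y along the pivot axis. Base plate 56 wide, two ears reach 7 mm past the pivot, 44 over them.
- lever (a joint): Lever angle, rad: 0 = home, hanging straight down along the wall; 1.57 = straight out; 2.1 = end of travel, 30 deg above level. Stiff pivot: it stays where it is left and takes some 7 N at the plate to move free. With the claw hooked the load rises to 14 to 18 N at about 0.6, falls to 7 N past dead centre (at about 0.15), and the lever must still be pressed to its firm stop.
- lever_plate: Thumb plate of the lever, 28 wide, 46 long, on its outer side (upper side when the lever stands straight out). Origin: centre of its outer face, 59 mm along the lever from the pivot and 14 mm off the line through it; plate from 36 to 82 mm. x points out of the face, z along the lever to its pivot. The lever is a channel 34 wide: pinch its cheeks along y. Press the plate with at most 25 N.
- claw: Loose steel claw pivoted inside the lever: origin on its pivot, which is 12 mm along the lever from the lever's pivot (1.4 mm inside its line). z along the claw, pivot to nose, 59 long; x its outer side. 20 wide; flat shank 4 thick, outer face 8 mm out in x. Swings free by its own weight until it rests folded out over the thumb plate, 50 deg from it. Bears no more than 15 N.
- claw_hook (a point): Inner bend of the claw's nose, 55 mm from the claw's pivot: this bears on top of the keeper bar. With the lever up 1.9 rad or more the claw leans out by 10 to 20 deg; tipped inwards 10 deg past upright it falls in on the bar by its own weight and stays there while the lever comes down.
- claw_lip (a point): Lower edge of the claw's lip, which goes down behind the keeper bar (between bar and lid). The lip reaches 5 mm below the inner bend; it clears the bar only with the lever raised beyond about 1.75 rad; 1.9 is ample.
- lid: The carrier's lid, 24 mm thick, 0.9 to 1.6 kg, resting loosely on a springy seal some 4 mm above its latched height. Origin: middle of its front edge, at the underside; x out of the front, y along the edge, z up. About 16 N per mm to press its front edge down.
- keeper_bar (a point): Centre of the keeper: a steel bar 6 mm thick, lying along y between two ears 48 mm apart, standing 17 mm out from the lid's front edge. Its axes are the lid's. About 44 mm above the latch pivot while loose, 40 mm when latched.
- thermometer: Bystander: white probe thermometer with a thin steel probe, 75 mm case, lying on the lid. Origin under its case.
- spray: Bystander: white bottle, 68 mm across, 170 high, beside the carrier's front. Origin: centre of its underside.
- bowl: Bystander: steel bowl, 124 mm across, 55 high, beside the carrier's front. Origin: centre of its underside.
- tray_a: Bystander: black tray with two frozen burgers, 168 by 231 mm, 38 high. Origin: centre of its underside.
- tub: Bystander: clear tub with a white cap, 84 mm across, 95 high. Origin: centre of its underside.
- burger_stack: Bystander: stack of three frozen burgers, 100 mm across, 52 high. Origin: centre of its underside.

How it is judged:
On the way:
1. the claw's lip is behind the keeper bar and its hook close over the bar while the lever is still up (value of joint lever above 0.7 rad and distance between claw_hook and keeper_bar below 0.01 m and x of claw_lip in the frame of keeper_bar below -0.002 m), for 0.1 s.
At the end, for the whole second after the job is handed in: Lever home (within 0.03 rad of its stop), claw lip behind the keeper bar with the hook pulling on it by more than 15 N, keeper bar less than 42 mm above the lever's pivot (lid drawn down on its seal), other things within 25 mm of where they stood (value of joint lever below 0.03 rad and z of keeper_bar in the frame of latch below 0.042 m and x of claw_lip in the frame of keeper_bar below -0.002 m and contact force between claw and lid above 15 N); the robot touches nothing.
It fails at once if the robot presses the lever's thumb plate with more than 25 N (contact force between any of the arm, the fingers and lever_plate above 25 N).
It fails at once if the robot pushes the thin claw with more than 15 N (contact force between any of the arm, the fingers and claw above 15 N).
It fails at once if the robot leans on the carrier or its lid with more than 25 N (contact force between any of the arm, the fingers and carrier above 25 N).
It fails at once if another thing on the bench or the lid is moved by more than 25 mm (distance of any of thermometer, spray, bowl, tray_a, tub, burger_stack from where it was at the start of the episode above 0.025 m).
It also fails if it takes over 72 s, if anything falls off the work surface, if the arm or the gripper's body presses on something with over 40 N, if the wrist force passes 120 N, or if a joint passes its speed limit or range.

## Working session

There is one attempt and no reset: what is moved stays moved. The work goes in short steps, Python scripts to look and compute and a tool call to move; the robot and the scene stay as the last step left them, time stands still between calls to the robot, and variables do not carry over. Pictures are saved under pics/ and viewed, at most 10 in all, crops included, and the job is handed in when it is done.

```bash
ls; mkdir -p pics
```

Create h.py:
```python
import numpy as np, cv2
from scipy.spatial.transform import Rotation as R
from bench import ctrl
def cam(name, st=None):
    m=ctrl.camera_model(name); f=240/np.tan(np.radians(m["vertical_fov"])/2)
    if "rvec" in m:
        Rw=R.from_rotvec(np.ravel(m["rvec"])).as_matrix(); t=np.ravel(m["tvec"])
        Rc=Rw.T; o=-Rw.T@t
    else:
        st=st or ctrl.get_state(); H=np.array(m["hand_eye"]); Rt=R.from_rotvec(st["tool_rot"]).as_matrix()
        Rc=Rt@H[:3,:3]; o=Rt@H[:3,3]+np.array(st["position"])
    return m,f,Rc,o
def ray(c,u,v):
    m,f,Rc,o=c; d=np.array([(u-m["cx"])/f,(v-m["cy"])/f]); s=d.copy()
    for _ in range(20): s=d/(1+m["k1"]*(s@s))
    return np.array([s[0],s[1],1.])
def pt(c,u,v,z): return c[2]@(ray(c,u,v)*z)+c[3]   # depth along axis
def proj(c,p):
    m,f,Rc,o=c; q=Rc.T@(np.array(p)-o); s=q[:2]/q[2]; s=s*(1+m["k1"]*(s@s)); return s[0]*f+m["cx"],s[1]*f+m["cy"]
def plane(c,u,v,h):
    d=c[2]@ray(c,u,v); return c[3]+d*(h-c[3][2])/d[2]
def shot(name,fn):
    st=ctrl.get_state(); im,de=ctrl.get_image(name); cv2.imwrite("pics/%s.png"%fn,im[:,:,::-1]); np.savez("pics/%s.npz"%fn,im=im,de=de,pos=st["position"],rot=st["tool_rot"]); return im,de,cam(name,st)
```

Run:
```python
from h import *
for n in ["scene","side","wrist"]:
    im,de,c=shot(n,n+"0"); print(n,c[0],c[3].round(3),c[2][:,2].round(2))
s=ctrl.get_state(); print(s, ctrl.grip_point_offset)
a=cv2.imread("pics/scene0.png");b=cv2.imread("pics/side0.png")
```

```text
pics
scene {'vertical_fov': 43.46466277825294, 'cx': 313.4569409362083, 'cy': 234.35441704575896, 'k1': -0.14846477741601968, 'rvec': array([ 1.74677373,  2.12740293, -0.58589605]), 'tvec': array([ 0.03409446, -0.35916252,  1.55540413])} [1.08  0.192 1.16 ] [-0.49 -0.11 -0.86]
side {'vertical_fov': 48.89455253186565, 'cx': 317.9093998957398, 'cy': 250.9447503601109, 'k1': -0.028622037032177205, 'rvec': array([ 2.32492593, -0.25254201,  0.13467537]), 'tvec': array([-0.45908662,  0.21703524,  1.12950403])} [ 0.281 -0.747  0.947] [ 0.17  0.7  -0.69]
wrist {'vertical_fov': 58.95745487556195, 'cx': 317.1528093122251, 'cy': 239.8549485912585, 'k1': -0.04261741078676408, 'hand_eye': array([[-4.35100111e-04, -9.68562008e-01, -2.48771877e-01,
         6.71392672e-02],
       [ 9.99999533e-01, -2.06705497e-04, -9.44209686e-04,
         5.86105708e-04],
       [ 8.63103115e-04, -2.48772172e-01,  9.68561646e-01,
         1.95435981e-02],
       [ 0.00000000e+00,  0.00000000e+00,  0.00000000e+00,
         1.00000000e+00]])} [0.101 0.646 0.384] [ 0.24 -0.07 -0.97]
{'time': 0.15, 'joint_positions': array([-1.29889065,  0.3216664 , -0.07004783,  1.45135638,  0.02261723,
        1.37081418, -0.05692174]), 'qd': array([-0.00126005, -0.00157646, -0.00109687, -0.00365738, -0.00067207,
        0.00130235, -0.00084794]), 'joint_torque': array([-6.99553107e-05, -4.91794467e+01, -4.04457059e-01, -3.12879395e+01,
       -6.39220909e-02,  4.03156551e-02,  9.68837435e-05]), 'position': array([0.16574073, 0.62836857, 0.40392269]), 'tool_rot': array([-4.03876459e-01, -3.11544792e+00,  2.28860270e-03]), 'ft_force': array([ 1.01530444, -0.53173413,  0.52476893]), 'torque': array([-0.01973403, -0.01456005,  0.01528882]), 'grip_force': 0.0, 'grip_width': 0.9999201346491674} 0.1635
```

View pics/scene0.png

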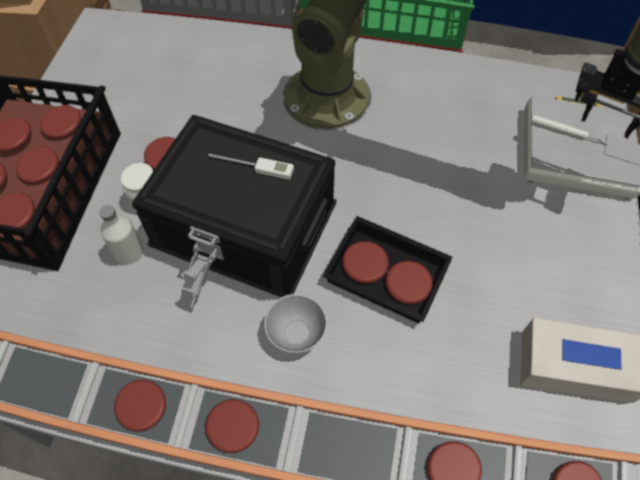

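View pics/side0.png

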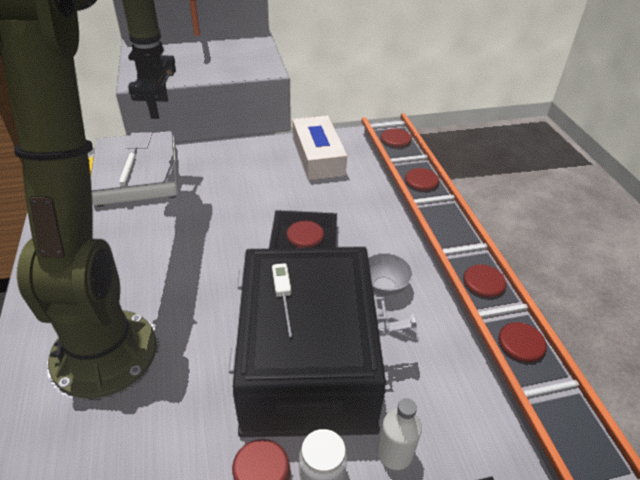

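The scene view shows the carrier with its keeper at about (203,238) and the lever with its claw standing out to about (190,300). The side view shows the latch at about (380–415,320). The spray bottle and the bowl stand on either side of it.

Run:
```python
from h import *
a=cv2.imread("pics/scene0.png")[215:315,150:250];b=cv2.imread("pics/side0.png")[270:350,350:430]
a=cv2.resize(a,(400,400),interpolation=cv2.INTER_CUBIC);b=cv2.resize(b,(400,400),interpolation=cv2.INTER_CUBIC)
cv2.imwrite("pics/crop0.png",np.hstack([a,b]))
S=np.load("pics/scene0.npz");c=cam("scene")
for n,(u,v) in dict(lidBL=(197,120),lidBR=(334,160),lidFR=(280,262),lidFL=(141,198),keepL=(190,232),keepR=(218,240)).items():
    print(n,plane(c,u,v,.178).round(3))
# depth cloud of steel region
P=[]
for v in range(215,315,3):
    for u in range(150,250,3):
        z=S["de"][v,u]; k=S["im"][v,u].astype(int)
        if z>0 and k.min()>110:
            p=pt(c,u,v,z)
            if p[2]>.02: P.append((u,v,*p.round(3)))
for p in P: print(*p)
```

```text
lidBL [ 0.284 -0.233  0.178]
lidBR [0.336 0.077 0.178]
lidFR [0.587 0.022 0.178]
lidFL [ 0.5   -0.283  0.178]
keepL [ 0.557 -0.162  0.178]
keepR [ 0.564 -0.104  0.178]
192 227 0.545 -0.162 0.178
192 230 0.549 -0.161 0.173
198 230 0.548 -0.149 0.175
201 230 0.549 -0.142 0.178
189 233 0.54 -0.177 0.142
207 233 0.551 -0.13 0.175
192 236 0.56 -0.159 0.17
213 236 0.556 -0.117 0.176
216 236 0.556 -0.11 0.178
195 239 0.565 -0.151 0.169
198 239 0.565 -0.145 0.171
201 239 0.563 -0.14 0.169
213 239 0.56 -0.116 0.171
204 242 0.567 -0.133 0.166
207 242 0.566 -0.127 0.166
210 242 0.55 -0.131 0.137
213 242 0.565 -0.115 0.17
195 245 0.542 -0.172 0.098
213 251 0.553 -0.128 0.108
195 254 0.573 -0.158 0.119
213 254 0.57 -0.12 0.129
198 257 0.577 -0.151 0.117
201 257 0.578 -0.144 0.121
204 257 0.576 -0.138 0.121
210 257 0.577 -0.125 0.127
213 257 0.574 -0.12 0.123
192 260 0.586 -0.161 0.117
198 260 0.581 -0.15 0.113
201 260 0.579 -0.145 0.111
210 260 0.579 -0.126 0.117
195 263 0.589 -0.154 0.114
198 263 0.588 -0.148 0.113
201 263 0.587 -0.142 0.114
204 263 0.585 -0.137 0.113
207 263 0.588 -0.128 0.121

[... 421 characters left out ...]
31 0.114
189 275 0.628 -0.15 0.139
192 275 0.628 -0.143 0.141
195 275 0.62 -0.143 0.125
198 275 0.616 -0.139 0.119
201 275 0.611 -0.136 0.11
195 278 0.625 -0.142 0.123
198 278 0.618 -0.14 0.109
201 278 0.615 -0.135 0.107
195 281 0.622 -0.147 0.101
198 281 0.621 -0.141 0.101
201 281 0.62 -0.135 0.102
195 284 0.627 -0.146 0.099
198 284 0.625 -0.14 0.098
204 284 0.618 -0.132 0.085
183 287 0.633 -0.171 0.086
192 287 0.63 -0.153 0.089
195 287 0.632 -0.145 0.095
198 287 0.63 -0.139 0.094
201 287 0.629 -0.133 0.094
186 290 0.637 -0.164 0.084
189 290 0.638 -0.157 0.088
192 290 0.637 -0.15 0.091
195 290 0.636 -0.145 0.089
198 290 0.635 -0.138 0.091
195 293 0.642 -0.143 0.09
198 293 0.639 -0.138 0.085
```

View pics/crop0.png

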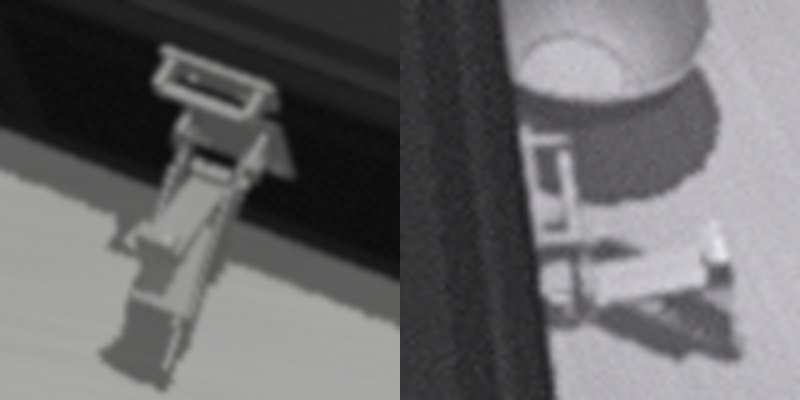

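The zoomed crop shows the keeper frame on the lid. Below it the lever slopes out and down at about 1 rad, with the claw folded out above it and its nose near scene (188,273). Next I'll fit the carrier's yaw and place the bystanders.

Run:
```python
from h import *
S=np.load("pics/scene0.npz");c=cam("scene");de=S["de"];im=S["im"].astype(int)
def cloud(c,de):
    vv,uu=np.mgrid[0:480:1,0:640:1]; m=c[0]
    d=np.stack([(uu-m["cx"])/c[1],(vv-m["cy"])/c[1]],-1); s=d.copy()
    for _ in range(20): s=d/(1+m["k1"]*(s**2).sum(-1,keepdims=True))
    q=np.concatenate([s,np.ones_like(s[...,:1])],-1)*de[...,None]; return q@c[2].T+c[3]
for n in ["scene","side"]:
    S=np.load(f"pics/{n}0.npz");c=cam(n);P=cloud(c,S["de"]);im=S["im"].astype(int)
    k=(abs(P[...,2]-.178)<.012)&(im.max(-1)<75)&(P[...,0]>.25)&(P[...,0]<.65)&(P[...,1]<.12)&(P[...,1]>-.33)
    lab,l,st,_=cv2.connectedComponentsWithStats(k.astype(np.uint8))[0:4]; i=1+np.argmax(st[1:,4]); X=P[...,:2][l==i].astype(np.float32)
    (cx,cy),(w,h),a=cv2.minAreaRect(X*1000); print(n,"lid rect",cx,cy,w,h,a, "z med",np.median(P[...,2][l==i]))
    b=(S["de"]>0)&(P[...,2]>.006)
    for nm,lo,hi,x0,x1,y0,y1 in [("spray",.03,.19,.45,.62,-.4,-.27),("bowl",.02,.065,.6,.8,-.1,.1),("steel",.05,.2,.53,.68,-.19,-.09)]:
        q=(P[...,2]>lo)&(P[...,2]<hi)&(P[...,0]>x0)&(P[...,0]<x1)&(P[...,1]>y0)&(P[...,1]<y1)&(im.min(-1)>75)&(S["de"]>0)
        if q.sum()>5:
            Q=P[q]; print(nm,q.sum(),Q.min(0).round(3),Q.max(0).round(3),np.median(Q,0).round(3))
```

```text
scene lid rect 422.18206787109375 -110.4637451171875 340.3538818359375 262.61224365234375 78.58148956298828 z med 0.1756959419971903
spray 1461 [ 0.452 -0.382  0.03 ] [ 0.574 -0.287  0.178] [ 0.551 -0.334  0.11 ]
bowl 1355 [ 0.6  -0.1   0.02] [0.8   0.1   0.063] [0.663 0.024 0.045]
steel 1264 [ 0.537 -0.183  0.051] [ 0.642 -0.107  0.179] [ 0.582 -0.143  0.119]
side lid rect 422.3724365234375 -111.50764465332031 343.96954345703125 259.5196533203125 78.88855743408203 z med 0.17557645596233762
spray 1999 [ 0.504 -0.382  0.03 ] [ 0.571 -0.278  0.173] [ 0.528 -0.362  0.111]
bowl 719 [ 0.602 -0.1    0.02 ] [0.8   0.1   0.061] [0.699 0.042 0.049]
steel 918 [ 0.539 -0.178  0.081] [ 0.643 -0.107  0.179] [ 0.594 -0.154  0.119]
```

Careful with the scale: turns go in shares of pi rad. That gives: 0.15 rad / 3.1416 = 0.0477.

{"op": "inch_along", "data": {
  "steps": [
    [[-0.03, -0.03, 0, 0.0477, 1], [-0.06, -0.06, 0, 0.0955, 1], [-0.09, -0.09, 0, 0.1432, 1], [-0.12, -0.12, 0, 0.191, 1], [-0.15, -0.155, 0, 0.2387, 1], [-0.18, -0.19, 0, 0.2865, 1], [-0.21, -0.22, 0, 0.3342, 1], [-0.24, -0.25, 0, 0.382, 1], [-0.27, -0.28, 0, 0.4297, 1], [-0.3, -0.31, 0, 0.4775, 1], [-0.33, -0.34, 0, 0.5252, 1], [-0.36, -0.37, 0, 0.573, 1], [-0.39, -0.4, 0, 0.6207, 1], [-0.42, -0.43, 0, 0.6685, 1], [-0.45, -0.46, 0, 0.7162, 1], [-0.48, -0.49, 0, 0.7639, 1], [-0.51, -0.52, 0, 0.8117, 1], [-0.54, -0.55, 0.01, 0.8594, 1], [-0.57, -0.58, 0.02, 0.9072, 1], [-0.6, -0.61, 0.02, 0.9486, 1]]
  ]
}}

```text
time: 2.15
position: [0.5905, -0.1155, 0.3832]
tool_rot: [-3.137, 0.159, 0.004]
ft_force: [-0.4, 0.5, 0.3]
grip_width: 1.001
grip_force: 0.0
```

{"op": "inch_along", "data": {
  "steps": [
    [[-0.624, -0.639, 0.024, 0.9804, 1], [-0.624, -0.639, 0.024, 0.9804, 1], [-0.624, -0.639, 0.024, 0.9804, 1]]
  ]
}}

```text
time: 2.45
position: [0.5128, -0.0169, 0.3807]
tool_rot: [3.051, -0.739, -0.004]
ft_force: [-0.3, 1.9, 0.2]
grip_width: 1.005
grip_force: 0.0
```

Run:
```python
from h import *
im,de,c=shot("wrist","w1"); s=ctrl.get_state(); print(s["joint_positions"].round(2), s["ft_force"].round(2))
Rt=R.from_rotvec(s["tool_rot"]).as_matrix(); print(Rt.round(3), s["position"])
```

```text
[-0.72  0.03  0.71  1.85 -0.02  1.28 -2.05] [-2.7   3.27 -2.18]
[[ 0.889 -0.458 -0.007]
 [-0.458 -0.889  0.004]
 [-0.008 -0.    -1.   ]] [ 0.50988375 -0.01120885  0.38042298]
```

View pics/w1.png

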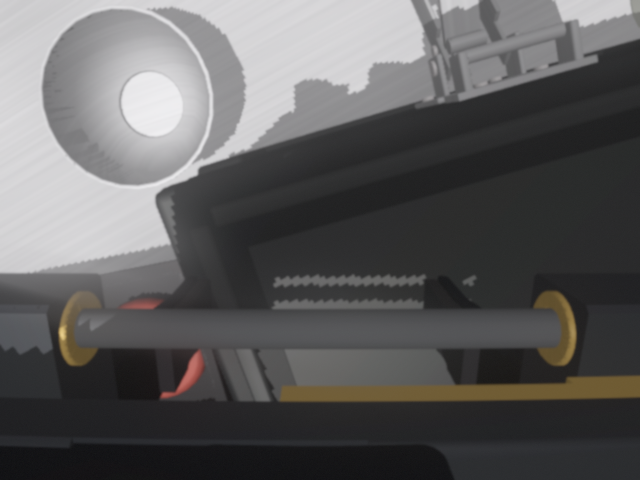

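The wrist view shows the bowl at about (150,100) and the keeper and latch at the top, around (500,50). I sent the last rows as absolute values, although each call counts from the pose at its start, so the tool overshot over the lid. It touched nothing, and I'll correct it now.

To row units: -0.277 rad / 3.1416 = -0.0882.

{"op": "inch_along", "data": {
  "steps": [
    [[0.04, 0.02, 0, -0.0223, 1], [0.08, 0.04, 0, -0.0446, 1], [0.12, 0.06, 0, -0.0668, 1], [0.148, 0.078, 0, -0.0882, 1], [0.148, 0.078, 0, -0.0882, 1], [0.148, 0.078, 0, -0.0882, 1]]
  ]
}}

```text
time: 3.1
position: [0.6103, -0.1544, 0.3814]
tool_rot: [3.127, -0.302, -0.003]
ft_force: [0.3, -0.1, 0.5]
grip_width: 0.999
grip_force: 0.0
```

Run:
```python
from h import *
im,de,c=shot("wrist","w2"); s=ctrl.get_state(); print(s["joint_positions"].round(2), s["ft_force"].round(2))
Rt=R.from_rotvec(s["tool_rot"]).as_matrix(); print(Rt.round(3), s["position"])
```

```text
[-0.42  0.36  0.79  1.56 -0.26  1.33 -1.36] [0.26 0.61 0.53]
[[ 0.982 -0.19  -0.001]
 [-0.19  -0.982  0.001]
 [-0.002 -0.001 -1.   ]] [ 0.61030066 -0.15306965  0.38163142]
```

View pics/w2.png

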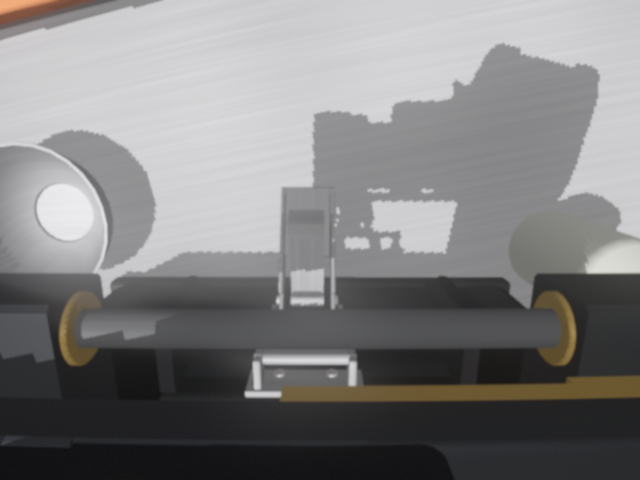

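The wrist view shows the keeper bar at v≈360 (u 257–355) and the lever from v≈300 out to its end at v≈188 (u 281–333). The bowl is on the left and the spray on the right, both clear.

Run:
```python
from h import *
S=np.load("pics/w2.npz");c=cam("wrist",dict(position=S["pos"],tool_rot=S["rot"]));de=S["de"]
yaw=np.array([.9805,-.1965]);L=np.array([.567,-.140])
def show(n,p): d=p[:2]-L; print(n,p.round(4),"carrier x,y",(d@yaw*1e3).round(1),((d@[-yaw[1],yaw[0]])*1e3).round(1))
for n,(u,v) in dict(barL=(265,359),barC=(305,360),barR=(347,361),tipL=(283,188),tipR=(331,188),tipC=(306,190),mid=(306,203),mid2=(306,240),claw0=(307,275),claw=(307,290),cheekL=(283,230),cheekR=(331,230)).items():
    z=np.median(de[v-1:v+2,u-1:u+2]); show(n,pt(c,u,v,z))
a=plane(c,257,360,.166);b=plane(c,355,360,.166); show("kL",a);show("kR",b); print(np.linalg.norm(a-b))
print([ (v,round(float(de[v,306]),4)) for v in range(180,315,5)])
for v in range(185,312,8): show(v,pt(c,306,v,de[v,306]))
```

```text
barL [ 0.5726 -0.1198  0.1699] carrier x,y 1.5 20.9
barC [ 0.5681 -0.1395  0.1698] carrier x,y 1.0 0.7
barR [ 0.5637 -0.1603  0.1702] carrier x,y 0.7 -20.5
tipL [ 0.646  -0.1386  0.0881] carrier x,y 77.2 16.8
tipR [ 0.64   -0.1691  0.088 ] carrier x,y 77.3 -14.2
tipC [ 0.6422 -0.1531  0.0907] carrier x,y 76.3 1.9
mid [ 0.6348 -0.1517  0.0962] carrier x,y 68.8 1.8
mid2 [ 0.6178 -0.149   0.1231] carrier x,y 51.6 1.2
claw0 [ 0.5944 -0.1447  0.1163] carrier x,y 27.8 0.8
claw [ 0.5836 -0.1424  0.113 ] carrier x,y 16.7 0.9
cheekL [ 0.6222 -0.1347  0.104 ] carrier x,y 53.0 16.0
cheekR [ 0.6163 -0.1641  0.1038] carrier x,y 53.1 -13.9
kL [ 0.5707 -0.1146  0.166 ] carrier x,y -1.4 25.6
kR [ 0.561  -0.1643  0.166 ] carrier x,y -1.1 -25.0
0.05058434522550107
[(180, 0.3612), (185, 0.3619), (190, 0.2717), (195, 0.2694), (200, 0.27), (205, 0.2681), (210, 0.2387), (215, 0.2344), (220, 0.2291), (225, 0.227), (230, 0.2298), (235, 0.2303), (240, 0.2465), (245, 0.2489), (250, 0.2494), (255, 0.2527), (260, 0.2547), (265, 0.2564), (270, 0.2575), (275, 0.2592), (280, 0.2618), (285, 0.2629), (290, 0.2656), 
[... 182 characters left out ...]
 -0.1519  0.0946] carrier x,y 69.8 1.8
209 [ 0.6312 -0.151   0.0969] carrier x,y 65.1 1.8
217 [ 0.6331 -0.1523  0.1333] carrier x,y 67.3 0.9
225 [ 0.6302 -0.1519  0.14  ] carrier x,y 64.3 0.8
233 [ 0.6252 -0.1508  0.1372] carrier x,y 59.2 0.8
241 [ 0.6173 -0.1489  0.1232] carrier x,y 51.0 1.2
249 [ 0.6121 -0.1478  0.1215] carrier x,y 45.7 1.2
257 [ 0.6067 -0.1466  0.1197] carrier x,y 40.3 1.3
265 [ 0.6011 -0.1454  0.1174] carrier x,y 34.5 1.4
273 [ 0.5958 -0.1444  0.1165] carrier x,y 29.1 1.4
281 [ 0.5903 -0.1432  0.1152] carrier x,y 23.5 1.4
289 [ 0.5845 -0.142   0.1134] carrier x,y 17.5 1.5
297 [ 0.5815 -0.1415  0.1191] carrier x,y 14.5 1.4
305 [ 0.5754 -0.1402  0.1169] carrier x,y 8.3 1.4
```

{"op": "inch_along", "data": {
  "steps": [
    [[0.011, -0.006, 0.03, 0, 1], [0.011, -0.006, 0.06, 0, 0.8], [0.011, -0.006, 0.09, 0, 0.8], [0.011, -0.006, 0.117, 0, 0.7], [0.011, -0.006, 0.117, 0, 0.7], [0.011, -0.006, 0.117, 0, 0.38], [0.011, -0.006, 0.117, 0, 0.2], [0.011, -0.006, 0.117, 0, 0.2], [0.011, -0.006, 0.117, 0, 0.2]]
  ],
  "force": 12
}}

```text
time: 4.05
position: [0.6227, -0.1498, 0.2665]
tool_rot: [-3.127, 0.299, -0.003]
ft_force: [0.2, -0.3, -0.5]
grip_width: 0.421
grip_force: 0.0
```

Run:
```python
from h import *
s=ctrl.get_state(); print(s["position"],s["ft_force"],s["grip_width"],s["grip_force"])
im,de,c=shot("side","s3")
a=im[250:370,330:490]; cv2.imwrite("pics/s3c.png",cv2.resize(a,(800,600),interpolation=cv2.INTER_CUBIC)[:,:,::-1])
```

```text
[ 0.62274077 -0.14982363  0.26647951] [ 0.23087159 -0.3448706  -0.45666998] 0.42083930680804693 0.0
```

View pics/s3c.png

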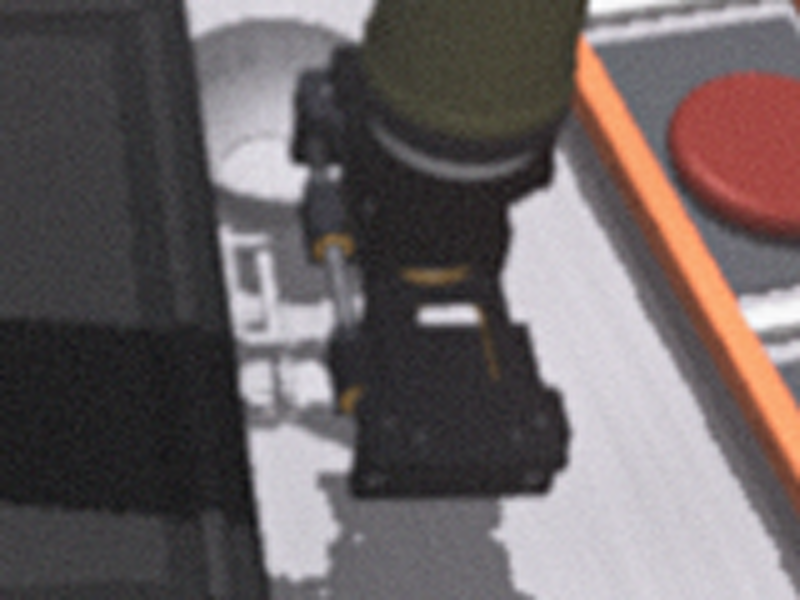

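The side crop shows the fingers straddling the lever, with the gripper body clear of the keeper. I'll finish closing and start the lift along the arc.

{"op": "inch_along", "data": {
  "steps": [
    [[0, 0, 0, 0, 0.2], [0, 0, 0, 0, 0.2], [0, 0, 0, 0, 0.2]]
  ],
  "force": 12
}}

```text
time: 4.4
position: [0.6227, -0.1504, 0.2663]
tool_rot: [3.127, -0.3, 0.002]
ft_force: [-0.6, -0.6, 5.0]
grip_width: 0.39
grip_force: 12.0
```

{"op": "inch_along", "data": {
  "steps": [
    [[0.002, 0, -0.005, 0, 0.2], [0.004, 0, -0.011, 0, 0.2], [0.004, 0, -0.011, 0, 0.2]]
  ]
}}

```text
time: 4.7
position: [0.626, -0.1509, 0.2755]
tool_rot: [3.127, -0.3, -0.004]
ft_force: [0.1, -2.6, -6.8]
grip_width: 0.391
grip_force: 12.0
```

{"op": "inch_along", "data": {
  "steps": [
    [[0.001, 0, -0.004, 0, 0.2], [0.002, 0, -0.011, 0, 0.2], [0.0025, 0, -0.019, 0, 0.2], [0.0015, 0, -0.026, 0, 0.2], [0, 0, -0.034, 0, 0.2], [-0.003, 0, -0.041, 0, 0.2], [-0.0065, 0, -0.049, 0, 0.2], [-0.0075, 0, -0.051, 0, 0.2], [-0.0075, 0, -0.051, 0, 0.2]]
  ]
}}

```text
time: 5.6
position: [0.6189, -0.1496, 0.3288]
tool_rot: [-3.127, 0.3, -0.002]
ft_force: [-1.8, -3.0, 0.2]
grip_width: 0.391
grip_force: 12.0
```

Run:
```python
from h import *
s=ctrl.get_state(); 
im,de,c=shot("scene","c4");shot("side","s4")
a=im[200:300,150:250]; b=np.load("pics/s4.npz")["im"][250:350,340:440]
cv2.imwrite("pics/c4c.png",np.hstack([cv2.resize(x,(400,400),interpolation=cv2.INTER_CUBIC) for x in (a,b)])[:,:,::-1])
```

```text
(no output)
```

View pics/c4c.png

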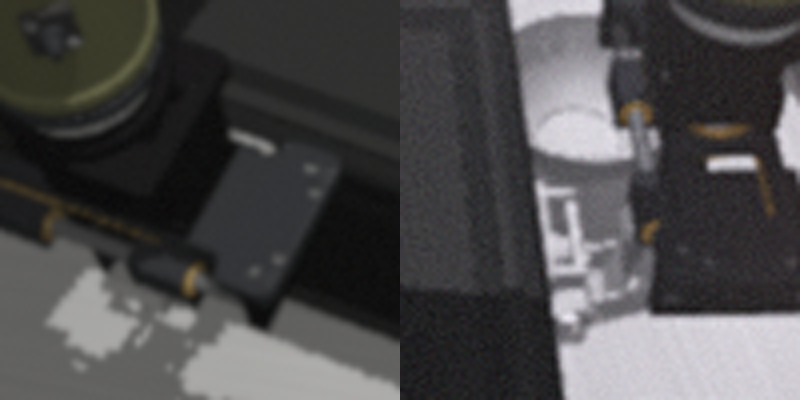

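The crop shows the lever up with the claw standing beside the keeper. I'll release, rise and measure.

{"op": "inch_along", "data": {
  "steps": [
    [[0, 0, 0, 0, 0.6], [0, 0, 0, 0, 0.7], [0, 0, 0, 0, 0.8], [0, 0, 0, 0, 0.8], [0, 0, -0.02, 0, 0.8], [0, 0, -0.045, 0, 0.8], [0.03, 0, -0.07, 0, 0.8], [0.05, 0, -0.07, 0, 0.8], [0.05, 0, -0.07, 0, 0.5], [0.05, 0, -0.07, 0, 0]]
  ]
}}

```text
time: 6.7
position: [0.6679, -0.1584, 0.3961]
tool_rot: [-3.127, 0.299, 0.004]
ft_force: [0.1, -0.0, 0.3]
grip_width: 0.693
grip_force: 0.0
```

Create prof.py:
```python
from h import *
import sys
im,de,c=shot("wrist",sys.argv[1])
yaw=np.array([.9805,-.1965]);L=np.array([.567,-.140])
prev=None
for v in range(30,315,7):
    p=[]
    for u in range(150,480,2):
        z=de[v,u]
        if z>0:
            q=pt(c,u,v,z); d=q[:2]-L; y=d@[-yaw[1],yaw[0]]
            if q[2]>.05 and abs(y-.0013)<.006: p.append((d@yaw*1e3,q[2]*1e3-122))
    if p: print(v,np.median(p,0).round(1),np.ptp(p,0).round(1),len(p))
s=ctrl.get_state();d=s["position"][:2]-L;print("tcp",d@yaw,d@[-yaw[1],yaw[0]],s["position"],s["ft_force"].round(1))
```

```bash
python3 prof.py w5
```

```text
30 [238.8 -65.6] [0.4 1.6] 9
37 [234.4 -66.6] [0.5 2.4] 9
310 [136.  176.2] [0.9 2. ] 30
tcp 0.10218629499981706 0.0016068766098834928 [ 0.66751017 -0.1585042   0.39616862] [ 0.2  0.6 -0.5]
```

{"op": "inch_along", "data": {
  "steps": [
    [[-0.025, 0, 0, 0, 0], [-0.045, 0, 0, 0, 0], [-0.045, 0, 0, 0, 0], [-0.045, 0, 0, 0, 0], [-0.045, 0, 0, 0, 0]]
  ]
}}

```text
time: 7.25
position: [0.6242, -0.1497, 0.3971]
tool_rot: [-3.127, 0.298, -0.0]
ft_force: [-0.1, -0.1, -0.7]
grip_width: 0.203
grip_force: 0.0
```

```bash
python3 prof.py w6
```

```text
233 [75.2 42.7] [0.5 1.7] 12
240 [71.7 43.6] [0.4 1.4] 12
247 [67.5 41.8] [0.7 2.3] 12
254 [63.1 40.2] [0.7 2.2] 12
261 [58.7 38.4] [0.7 2.1] 12
268 [54.1 36.4] [1. 3.] 11
275 [49.6 34.7] [0.5 1.3] 11
282 [44.8 33. ] [0.9 2.5] 11
289 [40.1 31.4] [1.2 2.9] 11
296 [35.  29.3] [0.9 2.2] 11
303 [30.  27.7] [0.6 1.2] 11
310 [ 91.5 176.9] [1.2 2.9] 30
tcp 0.05810240578391857 0.0016122608435512283 [ 0.62428665 -0.14983637  0.3970255 ] [-0.5 -0.5  0.6]
```

The lever stands at about 1.94 rad, which is enough. Next I'll lower the shut fingers in front of the claw and push its nose in.

{"op": "inch_along", "data": {
  "steps": [
    [[0, 0, 0, 0, 0], [0, 0, 0, 0, 0], [0, 0, 0.015, 0, 0], [0, 0, 0.03, 0, 0], [0, 0, 0.041, 0, 0], [0, 0, 0.041, 0, 0]]
  ]
}}

```text
time: 7.9
position: [0.6231, -0.1496, 0.3531]
tool_rot: [-3.127, 0.299, 0.008]
ft_force: [0.6, -0.1, -0.0]
grip_width: 0.006
grip_force: 0.0
```

{"op": "inch_along", "data": {
  "steps": [
    [[-0.004, 0, 0, 0, 0], [-0.008, 0, 0, 0, 0], [-0.012, 0, 0, 0, 0], [-0.016, 0, 0, 0, 0], [-0.02, 0, 0, 0, 0], [-0.024, 0, 0, 0, 0], [-0.024, 0, 0, 0, 0]]
  ]
}}

```text
time: 8.6
position: [0.5998, -0.1455, 0.3563]
tool_rot: [-3.127, 0.299, 0.001]
ft_force: [0.2, -0.7, -0.8]
grip_width: 0.002
grip_force: 0.0
```

{"op": "inch_along", "data": {
  "steps": [
    [[-0.004, 0, 0, 0, 0], [-0.008, 0, 0, 0, 0], [-0.011, 0, 0, 0, 0], [-0.014, 0, 0, 0, 0], [-0.017, 0, 0, 0, 0], [-0.017, 0, 0, 0, 0], [-0.017, 0, 0, 0, 0]]
  ]
}}

```text
time: 9.3
position: [0.5836, -0.1422, 0.3562]
tool_rot: [-3.127, 0.299, 0.0]
ft_force: [-0.3, -0.8, 0.2]
grip_width: 0.01
grip_force: 0.0
```

Run:
```python
from h import *
im,de,c=shot("side","s7")
b=im[250:350,340:440]
cv2.imwrite("pics/s7c.png",cv2.resize(b,(500,500),interpolation=cv2.INTER_CUBIC)[:,:,::-1])
```

```text
(no output)
```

View pics/s7c.png

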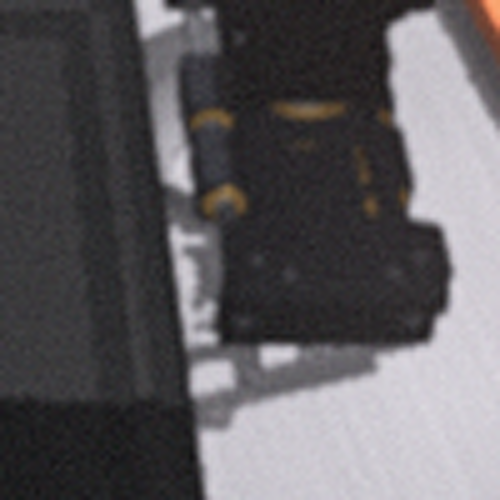

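{"op": "inch_along", "data": {
  "steps": [
    [[-0.004, 0, 0, 0, 0], [-0.004, 0, 0, 0, 0], [-0.004, 0, 0, 0, 0], [0, 0, -0.01, 0, 0], [0.01, 0, -0.03, 0, 0], [0.01, 0, -0.044, 0, 0.6], [0.01, 0, -0.044, 0, 0.9], [0.01, 0, -0.044, 0, 0.9], [0.01, 0, -0.044, 0, 0.9]]
  ]
}}

```text
time: 10.25
position: [0.5929, -0.1441, 0.3993]
tool_rot: [-3.127, 0.299, 0.003]
ft_force: [-0.8, 0.4, -0.5]
grip_width: 0.285
grip_force: 0.0
```

```bash
sed -i 's/range(30,315,7)/range(150,400,6)/' prof.py; python3 prof.py w8
```

```text
168 [75.9 42.3] [0.2 2.5] 12
174 [73.1 43.9] [0.2 1.9] 12
180 [69.9 42.8] [0.2 1.5] 12
186 [66.8 41.8] [0.2 2. ] 11
192 [63.6 40.9] [0.3 1.9] 10
198 [60.2 38.9] [0.4 2.7] 11
204 [56.8 37.7] [0.3 1.9] 11
210 [53.3 36.3] [0.3 1.8] 11
216 [49.8 34.8] [0.4 2. ] 11
222 [46.3 33.5] [0.5 2.2] 11
228 [42.7 32.2] [0.3 1.1] 11
234 [38.9 30.7] [0.5 2.2] 11
240 [35.1 29.3] [0.5 2. ] 11
246 [31.4 28.2] [0.3 1. ] 2
252 [21.5  6.3] [0.8 2.6] 10
258 [19.5 12.3] [0.6 1.9] 10
264 [17.7 18.4] [0.9 3. ] 10
270 [15.7 23.7] [0.7 2. ] 10
276 [13.9 29. ] [1.  2.7] 10
282 [12.1 34. ] [0.6 1.6] 11
288 [10.5 39.1] [1.  2.5] 11
294 [ 8.8 43.5] [1.2 3. ] 11
300 [ 7.2 48.1] [0.8 1.9] 11
306 [ 5.7 52.6] [1.  2.3] 12
312 [ 59.6 180. ] [0.9 2.2] 30
318 [ 58.8 181.2] [1.4 3. ] 31
324 [ 58.1 182.3] [1.  2.1] 31
330 [ 57.1 183. ] [1.1 2. ] 31
336 [ 56.  183.2] [1.5 2.9] 31
342 [ 54.6 183.1] [1.3 2.5] 31
348 [ 52.7 182.1] [1.3 2.3] 31
354 [-20.7  55.2] [0.7 1.4] 12
360 [-24.2  55.3] [1.3 2.2] 12
366 [-27.5  55.8] [0.7 1.1] 12
372 [-29.2  58.9] [1.4 2.3] 12
378 [-32.2  59.8] [0.8 1.2] 12
384 [-35.9  59.7] [1.1 1.7] 12
390 [ 50.4 192.6] [1.6 2.4] 35
396 [ 50.5 194.5] [1.5 2.3] 35
tcp 0.026239633772227162 0.0011500304934456594 [ 0.59295414 -0.14402851  0.39922119] [-0.1  0.5  0.4]
```

View pics/w8.png

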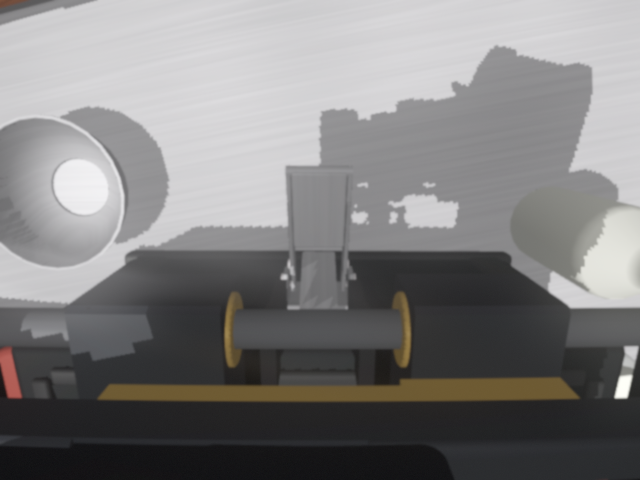

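The picture shows the claw, at about (318,275), leaning in. Its outer face runs 19° inward past upright, so it has dropped onto the bar. Next I'll press the lever down with the shut fingertips.

{"op": "inch_along", "data": {
  "steps": [
    [[0.013, 0, 0, 0, 0], [0.027, 0, 0, 0, 0], [0.027, 0, 0, 0, 0], [0.027, 0, 0, 0, 0], [0.027, 0, 0.025, 0, 0], [0.027, 0, 0.05, 0, 0], [0.027, 0, 0.05, 0, 0]]
  ],
  "force": 10
}}

```text
time: 11.0
position: [0.6181, -0.1485, 0.3466]
tool_rot: [-3.126, 0.299, 0.012]
ft_force: [-0.6, 1.4, -0.8]
grip_width: 0.012
grip_force: 0.0
```

{"op": "inch_along", "data": {
  "steps": [
    [[0.001, 0, 0.004, 0, 0], [0.002, 0, 0.008, 0, 0], [0.004, 0, 0.012, 0, 0], [0.006, 0, 0.016, 0, 0], [0.008, 0, 0.02, 0, 0], [0.008, 0, 0.02, 0, 0]]
  ]
}}

```text
time: 11.6
position: [0.6284, -0.151, 0.33]
tool_rot: [3.127, -0.299, 0.002]
ft_force: [1.6, -0.5, 1.6]
grip_width: 0.004
grip_force: 0.8
```

{"op": "inch_along", "data": {
  "steps": [
    [[0.002, 0, 0.006, 0, 0], [0.004, 0, 0.012, 0, 0], [0.007, 0, 0.017, 0, 0], [0.01, 0, 0.022, 0, 0]]
  ]
}}

```text
time: 12.0
position: [0.6371, -0.1528, 0.3072]
tool_rot: [-3.127, 0.299, 0.005]
ft_force: [-2.2, -0.4, 5.4]
grip_width: 0.003
grip_force: 2.3
```

{"op": "inch_along", "data": {
  "steps": [
    [[0.001, 0, 0.006, 0, 0], [0.002, 0, 0.012, 0, 0], [0.002, 0, 0.018, 0, 0]]
  ]
}}

```text
time: 12.3
position: [0.6396, -0.1532, 0.2894]
tool_rot: [-3.127, 0.299, 0.002]
ft_force: [-0.9, 0.4, 4.9]
grip_width: 0.001
grip_force: 2.3
```

{"op": "inch_along", "data": {
  "steps": [
    [[0.001, 0, 0.006, 0, 0], [0.001, 0, 0.011, 0, 0], [0, 0, 0.016, 0, 0], [-0.001, 0, 0.02, 0, 0], [-0.002, 0, 0.024, 0, 0]]
  ]
}}

```text
time: 12.8
position: [0.6383, -0.1529, 0.2663]
tool_rot: [3.127, -0.299, 0.003]
ft_force: [0.9, -0.1, 6.2]
grip_width: 0.003
grip_force: 2.7
```

Run:
```python
from h import *
c=cam("side");im,de,c=shot("side","s9");cs=cam("scene");i2,d2,cs=shot("scene","c9")
b=im[250:350,340:440];a=i2[200:300,150:250]
cv2.imwrite("pics/s9c.png",np.hstack([cv2.resize(x,(400,400),interpolation=cv2.INTER_CUBIC) for x in (a,b)])[:,:,::-1])
```

```text
(no output)
```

View pics/s9c.png

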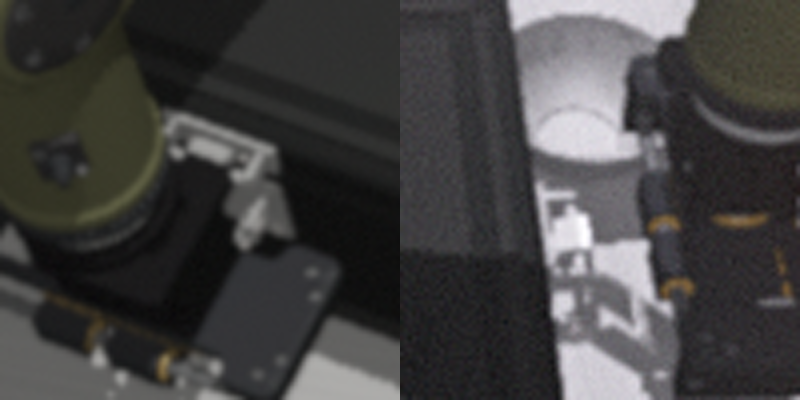

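The crops show the claw head over the keeper bar, at about (572,230) in the side crop. Calculated lever angle is about 0.84 rad. I'll press on in small steps.

{"op": "inch_along", "data": {
  "steps": [
    [[-0.003, 0, 0.004, 0, 0], [-0.006, 0, 0.0085, 0, 0]]
  ]
}}

```text
time: 13.1
position: [0.6328, -0.1518, 0.2582]
tool_rot: [3.127, -0.299, 0.006]
ft_force: [0.8, -0.2, 7.0]
grip_width: 0.01
grip_force: 2.8
```

{"op": "inch_along", "data": {
  "steps": [
    [[-0.0025, 0, 0.003, 0, 0], [-0.005, 0, 0.0055, 0, 0]]
  ]
}}

```text
time: 13.3
position: [0.6277, -0.1508, 0.2526]
tool_rot: [3.127, -0.299, 0.005]
ft_force: [1.5, -0.2, 6.5]
grip_width: 0.011
grip_force: 2.7
```

{"op": "inch_along", "data": {
  "steps": [
    [[-0.0025, 0, 0.0025, 0, 0], [-0.005, 0, 0.005, 0, 0]]
  ]
}}

```text
time: 13.5
position: [0.623, -0.1498, 0.2478]
tool_rot: [3.127, -0.299, 0.006]
ft_force: [3.9, -0.7, 5.6]
grip_width: 0.007
grip_force: 2.7
```

The load has not risen as expected, so I'll check the claw with depth data.

Create chk.py:
```python
from h import *
import sys
yaw=np.array([.9805,-.1965]);L=np.array([.567,-.140])
for n in ["scene","side"]:
    im,de,c=shot(n,n+sys.argv[1]); out=[]
    u0,v0=proj(c,[.567,-.14,.15])
    for v in range(int(v0)-30,int(v0)+30):
        for u in range(int(u0)-30,int(u0)+30):
            z=de[v,u]
            if z>0 and im[v,u].min()>70:
                p=pt(c,u,v,z);d=p[:2]-L;x=d@yaw*1e3;y=d@[-yaw[1],yaw[0]]*1e3;h=p[2]*1e3-122
                if abs(y)<30 and -12<x<30 and h>0: out.append((x,y,h))
    o=np.array(out); print(n,len(o))
    for y in range(-28,29,4):
        q=o[abs(o[:,1]-y)<=2]
        if len(q): q=q[np.argsort(-q[:,2])][:6]; print(y,[tuple(int(round(a)) for a in k[[0,2]]) for k in q])
```

```bash
python3 chk.py 10
```

```text
scene 46
-8 [(-12, 49), (-11, 47), (-10, 47), (-10, 43), (-11, 43)]
-4 [(-11, 48), (-10, 46), (-8, 45)]
12 [(-8, 3)]
16 [(-3, 5), (-6, 1)]
20 [(-9, 11), (0, 10), (-8, 10), (-7, 9), (-5, 8), (-8, 8)]
24 [(22, 113), (-10, 50), (-10, 49), (-9, 48), (-9, 46), (-9, 44)]
28 [(28, 147), (29, 141), (27, 122)]
side 293
-28 [(-1, 51), (-10, 50), (-6, 50), (-8, 45), (-9, 42), (-3, 39)]
-24 [(-1, 52), (-8, 50), (-12, 49), (-2, 49), (-10, 49), (-8, 48)]
-20 [(29, 128), (-4, 47), (-5, 45), (-11, 43), (17, 19), (17, 16)]
-16 [(28, 130), (28, 127), (-1, 45), (-3, 44), (17, 27), (17, 24)]
-12 [(26, 131), (26, 128), (25, 127), (30, 121), (-2, 47), (-3, 47)]
-8 [(3, 50), (2, 49), (-8, 49), (0, 48), (-12, 48), (-6, 48)]
-4 [(-9, 48), (-1, 48), (-11, 48), (-6, 48), (-7, 48), (2, 47)]
0 [(1, 49), (-1, 49), (-5, 49), (-7, 49), (3, 49), (-3, 48)]
4 [(-5, 49), (-3, 48), (1, 48), (-10, 48), (-9, 47), (-10, 46)]
8 [(0, 49), (-4, 48), (-8, 48), (4, 48), (0, 48), (-12, 48)]
12 [(-8, 48), (-6, 47), (-3, 47), (2, 47), (-2, 46), (-3, 46)]
16 [(-3, 46), (1, 9), (-7, 6), (1, 5), (-5, 3), (0, 3)]
20 [(-9, 50), (0, 44), (-4, 44), (-2, 43), (0, 43), (0, 42)]
24 [(-5, 50), (-10, 50), (-8, 49), (-8, 48), (-3, 48), (-4, 48)]
28 [(-2, 47), (16, 34)]
```

The claw top lies over the bar, spanning x −12 to +4 mm at about 48 mm, so it is hooked. Next I'll measure the gripper's own outer shape for the final press.

Run:
```python
from h import *
for nm,cn in (("c9","scene"),("s9","side")):
    S=np.load(f"pics/{nm}.npz");c=cam(cn);Rt=R.from_rotvec(S["rot"]).as_matrix();Q=[]
    u0,v0=map(int,proj(c,S["pos"]+Rt@[0,0,.1]))
    for v in range(max(0,v0-60),min(480,v0+60)):
        for u in range(max(0,u0-60),min(640,u0+60)):
            z=S["de"][v,u]
            if z>0:
                q=Rt.T@(pt(c,u,v,z)-S["pos"])*1e3
                if abs(q[0])<60 and abs(q[1])<115 and -5<q[2]<186: Q.append(q)
    Q=np.array(Q); print(nm,len(Q))
    for lo in range(-110,110,20):
        print("y",lo, end=": ")
        for zl in range(40,184,12):
            k=Q[(Q[:,1]>=lo)&(Q[:,1]<lo+20)&(Q[:,2]>=zl)&(Q[:,2]<zl+12)]
            print(f"{zl}:[{k[:,0].min():.0f},{k[:,0].max():.0f}]({len(k)})" if len(k)>2 else "", end=" ")
        print()
```

```text
c9 3442
y -110:   64:[-37,33](101) 76:[-39,34](46) 88:[-40,17](9)        
y -90:   64:[-39,35](413) 76:[32,35](18) 88:[28,35](11) 100:[-35,35](38) 112:[-35,12](4)      
y -70: 40:[-16,21](23) 52:[-13,20](15) 64:[-37,33](315) 76:[23,32](4) 88:[22,30](33)        
y -50: 40:[-24,21](50) 52:[-25,23](74) 64:[-27,25](57) 76:[20,35](12) 88:[16,34](61) 100:[15,35](12)       
y -30:  52:[22,24](9) 64:[21,24](23) 76:[20,35](35) 88:[19,36](77) 100:[33,36](15)       
y -10:  52:[22,25](12) 64:[21,24](18) 76:[21,35](26) 88:[18,37](70) 100:[14,35](17)     160:[-5,7](3) 172:[-14,9](10) 
y 10:  52:[23,24](5) 64:[19,25](24) 76:[21,36](38) 88:[20,36](71) 100:[34,36](10)       
y 30:   64:[17,23](37) 76:[20,29](10) 88:[21,35](43) 100:[22,35](5)       
y 50:   64:[-6,33](96) 76:[-3,31](18) 88:[22,31](39)        
y 70:   64:[-23,35](251) 76:[31,36](14) 88:[24,36](33) 100:[-15,35](22) 112:[-11,34](7)      
y 90:   64:[-27,34](88) 76:[33,34](3)         
s9 3536
y -110:   64:[-38,-26](13)          
y -90:   64:[-40,-26](58) 76:[-40,-33](9) 88:[-40,-25](36) 100:[-40,-21](23)       
y -70:   64:[-38,-22](36) 
[... 252 characters left out ...]
41) 172:[-51,-15](24) 
y -10: 40:[-25,-23](14) 52:[-27,-24](26) 64:[-28,-11](22) 76:[-37,34](20) 88:[-40,36](76) 100:[-40,35](6)   136:[-60,-13](4) 148:[-39,-36](10) 160:[-39,-22](40) 172:[-24,-14](29) 
y 10: 40:[-25,24](114) 52:[-27,24](116) 64:[-29,23](214) 76:[-39,33](75) 88:[-40,36](162) 100:[-41,-9](13) 112:[-4,10](8)  136:[-57,-14](5) 148:[-60,-36](37) 160:[-58,-25](63) 172:[-49,-18](55) 
y 30:   64:[-28,24](77) 76:[-28,33](31) 88:[-40,36](159) 100:[-39,36](62)       
y 50:   64:[-36,33](146) 76:[-28,-27](3) 88:[-35,-34](5)        
y 70:   64:[-40,35](380) 76:[-40,-39](13) 88:[-40,35](38) 100:[-39,34](154) 112:[-33,25](12)      
y 90:   64:[-38,34](161) 76:[-39,35](125) 88:[-37,34](24)
```

{"op": "inch_along", "data": {
  "steps": [
    [[-0.0025, 0, 0.0018, 0, 0], [-0.0045, 0, 0.0033, 0, 0], [-0.0045, 0, 0.0033, 0, 0]]
  ]
}}

```text
time: 13.9
position: [0.6184, -0.1489, 0.2442]
tool_rot: [3.127, -0.299, 0.005]
ft_force: [1.8, -0.6, 5.2]
grip_width: 0.006
grip_force: 2.1
```

{"op": "inch_along", "data": {
  "steps": [
    [[0.006, 0, -0.001, 0, 0], [0.02, 0, -0.02, 0, 0], [0.03, 0, -0.05, 0, 0], [0.03, 0, -0.09, 0, 0], [0.03, 0, -0.12, 0, 0], [0, 0, -0.13, 0, 0], [-0.02, 0, -0.13, 0, 0], [-0.02, 0, -0.13, 0, 0]]
  ]
}}

```text
time: 14.7
position: [0.5961, -0.1451, 0.3732]
tool_rot: [-3.125, 0.3, 0.005]
ft_force: [-0.5, -0.2, 0.4]
grip_width: 0.007
grip_force: 0.0
```

```bash
python3 prof.py w11 | awk '$1<315||/tcp/'
```

Run:
```python
from h import *
S=np.load("pics/w8.npz");c=cam("wrist",dict(position=S["pos"],tool_rot=S["rot"]))
yaw=np.array([.9805,-.1965]);L=np.array([.567,-.140])
for u,v in [(125,190),(10,118),(65,268)]:
    d=plane(c,u,v,.053)[:2]-L; print("bowl",(d@yaw).round(3),(d@[-yaw[1],yaw[0]]).round(3))
```

```text
204 [ 46.3 -67.4] [0.2 1.3] 9
210 [ 43.4 -60.1] [0.3 1.4] 9
216 [ 40.4 -53.7] [0.4 2.1] 9
222 [ 37.7 -47. ] [0.4 1.9] 9
228 [ 35.1 -40.3] [0.5 2.3] 9
234 [ 32.5 -34.2] [0.2 1. ] 9
240 [ 30.1 -28.2] [0.5 2. ] 9
276 [13.6 -6.7] [ 54.8 155.1] 17
282 [39.4 73.6] [ 55.6 150.9] 21
288 [39.6 80.4] [ 56.  145.7] 24
294 [40.4 88.5] [ 57.2 142.5] 29
300 [40.1 93.5] [ 57.5 137.9] 30
306 [39.7 97.8] [ 58.5 135. ] 33
312 [ 62.9 154.1] [ 4.5 10.1] 34
tcp 0.030617016300790566 0.0013671748225256824 [ 0.59728886 -0.14467576  0.37306802] [1.3 0.1 0.3]
bowl 0.049 0.151
bowl 0.104 0.235
bowl -0.015 0.208
```

The lever stays at about 0.39 rad. The fingers can't reach home position without the body meeting the keeper, so I'll finish with the flat end plate of the hand. That means shifting 75 mm along the wall and coming in low from outside.

{"op": "inch_along", "data": {
  "steps": [
    [[0.028, -0.037, 0, 0, 0], [0.055, -0.075, 0, 0, 0], [0.055, -0.075, 0.04, 0, 0], [0.055, -0.075, 0.08, 0, 0], [0.055, -0.075, 0.11, 0, 0], [0.055, -0.075, 0.11, 0, 0]]
  ]
}}

```text
time: 15.35
position: [0.6646, -0.0807, 0.2572]
tool_rot: [3.126, -0.298, -0.018]
ft_force: [-0.2, -0.3, 0.3]
grip_width: 0.005
grip_force: 0.0
```

Run:
```python
from h import *
s=ctrl.get_state(); print(s["joint_positions"].round(2)); yaw=np.array([.9805,-.1965]);L=np.array([.567,-.140])
d=s["position"][:2]-L;print("tcp",d@yaw,d@[-yaw[1],yaw[0]],s["position"])
for n in ["scene","side"]:
    im,de,c=shot(n,n+"12"); Q=[]
    for v in range(0,480,2):
        for u in range(0,640,2):
            if de[v,u]>0:
                p=pt(c,u,v,de[v,u]); r,g,b=map(int,im[v,u])
                if g>r and g>b+12 and p[2]>.1 and p[0]>.25: 
                    d=p[:2]-L; Q.append((d@yaw,d@[-yaw[1],yaw[0]],p[2]))
    Q=np.array(Q); print(n,len(Q))
    for x in np.arange(-.3,.2,.04):
        k=Q[(Q[:,0]>=x)&(Q[:,0]<x+.04)]
        if len(k)>3: print(x.round(2),"zmin",np.sort(k[:,2])[:3].round(3),"y",k[:,1].min().round(3),k[:,1].max().round(3))
```

```text
[-0.44  0.55  0.71  1.58 -0.38  1.16 -1.41]
tcp 0.08402721070640548 0.07732771073726792 [ 0.66458431 -0.08069108  0.25716697]
scene 1502
-0.26 zmin [0.577 0.582 0.589] y 0.162 0.168
-0.22 zmin [0.187 0.19  0.19 ] y 0.067 0.166
-0.18 zmin [0.172 0.173 0.174] y -0.149 0.161
-0.14 zmin [0.174 0.175 0.178] y -0.148 0.154
-0.1 zmin [0.174 0.515 0.516] y -0.147 0.146
-0.06 zmin [0.496 0.496 0.503] y 0.069 0.14
-0.02 zmin [0.106 0.449 0.462] y 0.041 0.133
0.02 zmin [0.292 0.417 0.426] y 0.043 0.129
0.06 zmin [0.278 0.284 0.285] y 0.033 0.124
0.1 zmin [0.29  0.291 0.291] y 0.031 0.121
side 734
-0.3 zmin [0.58  0.584 0.587] y 0.088 0.154
-0.26 zmin [0.56  0.567 0.571] y 0.081 0.143
-0.22 zmin [0.19  0.191 0.191] y 0.068 0.125
-0.18 zmin [0.541 0.543 0.549] y 0.07 0.127
-0.14 zmin [0.527 0.529 0.529] y 0.066 0.125
-0.1 zmin [0.512 0.512 0.514] y 0.058 0.106
-0.06 zmin [0.475 0.488 0.49 ] y 0.053 0.104
-0.02 zmin [0.468 0.469 0.471] y 0.044 0.099
0.02 zmin [0.295 0.441 0.465] y 0.037 0.124
0.06 zmin [0.291 0.311 0.313] y 0.035 0.118
0.1 zmin [0.42  0.421 0.446] y 0.029 0.106
```

{"op": "inch_along", "data": {
  "steps": [
    [[0.004, 0, 0.025, 0, 0], [0.004, 0, 0.045, 0, 0], [0.004, 0, 0.06, 0, 0], [0.004, 0, 0.066, 0, 0], [0.004, 0, 0.066, 0, 0]]
  ]
}}

```text
time: 15.95
position: [0.6702, -0.0826, 0.198]
tool_rot: [-3.127, 0.299, 0.0]
ft_force: [0.3, -0.3, 0.1]
grip_width: 0.005
grip_force: 0.0
```

{"op": "inch_along", "data": {
  "steps": [
    [[0, 0, 0.002, 0, 0], [-0.004, 0, 0.002, 0, 0], [-0.007, 0, 0.002, 0, 0], [-0.01, 0, 0.002, 0, 0], [-0.01, 0, 0.002, 0, 0]]
  ]
}}

```text
time: 16.45
position: [0.6597, -0.0805, 0.1961]
tool_rot: [-3.127, 0.299, 0.001]
ft_force: [-0.5, -0.3, -0.2]
grip_width: 0.006
grip_force: 0.0
```

{"op": "inch_along", "data": {
  "steps": [
    [[0, 0, 0.006, 0, 0], [-0.003, 0, 0.006, 0, 0], [-0.005, 0, 0.006, 0, 0], [-0.005, 0, 0.006, 0, 0]]
  ]
}}

```text
time: 16.85
position: [0.6549, -0.0797, 0.1896]
tool_rot: [-3.127, 0.299, 0.001]
ft_force: [0.6, -0.7, -0.8]
grip_width: 0.004
grip_force: 0.0
```

{"op": "inch_along", "data": {
  "steps": [
    [[-0.002, 0, 0, 0, 0], [-0.004, 0, 0, 0, 0], [-0.004, 0, 0, 0, 0]]
  ]
}}

```text
time: 17.15
position: [0.6518, -0.079, 0.1904]
tool_rot: [3.127, -0.298, 0.003]
ft_force: [1.9, -0.4, -0.3]
grip_width: 0.006
grip_force: 0.0
```

{"op": "inch_along", "data": {
  "steps": [
    [[-0.002, 0, 0, 0, 0], [-0.004, 0, 0, 0, 0], [-0.004, 0, 0, 0, 0]]
  ]
}}

```text
time: 17.45
position: [0.6497, -0.0784, 0.1916]
tool_rot: [3.126, -0.296, 0.012]
ft_force: [8.4, -2.7, -1.0]
grip_width: 0.01
grip_force: 0.0
```

{"op": "inch_along", "data": {
  "steps": [
    [[-0.002, 0, 0, 0, 0], [-0.002, 0, 0, 0, 0]]
  ]
}}

```text
time: 17.65
position: [0.648, -0.078, 0.1917]
tool_rot: [3.126, -0.295, 0.013]
ft_force: [9.1, -1.2, 0.4]
grip_width: 0.005
grip_force: 0.0
```

{"op": "inch_along", "data": {
  "steps": [
    [[-0.002, 0, 0, 0, 0], [-0.002, 0, 0, 0, 0]]
  ]
}}

```text
time: 17.85
position: [0.6461, -0.0775, 0.1917]
tool_rot: [3.126, -0.295, 0.014]
ft_force: [9.3, -1.6, -0.9]
grip_width: 0.009
grip_force: 0.0
```

Moving steadily at about 9 N, so I'll continue.

{"op": "inch_along", "data": {
  "steps": [
    [[-0.002, 0, 0, 0, 0], [-0.004, 0, 0, 0, 0]]
  ]
}}

```text
time: 18.05
position: [0.6423, -0.0767, 0.1916]
tool_rot: [3.126, -0.295, 0.014]
ft_force: [10.9, -2.5, -0.6]
grip_width: 0.007
grip_force: 0.0
```

{"op": "inch_along", "data": {
  "steps": [
    [[-0.002, 0, 0, 0, 0], [-0.004, 0, 0, 0, 0]]
  ]
}}

```text
time: 18.25
position: [0.6382, -0.0759, 0.1914]
tool_rot: [3.127, -0.295, 0.014]
ft_force: [8.5, -2.3, -1.2]
grip_width: 0.003
grip_force: 0.0
```

{"op": "inch_along", "data": {
  "steps": [
    [[-0.001, 0, 0, 0, 0], [-0.002, 0, 0, 0, 0]]
  ]
}}

```text
time: 18.45
position: [0.6361, -0.0755, 0.1912]
tool_rot: [3.127, -0.295, 0.013]
ft_force: [9.4, -3.3, -3.2]
grip_width: 0.009
grip_force: 0.0
```

{"op": "inch_along", "data": {
  "steps": [
    [[-0.001, 0, 0, 0, 0], [-0.001, 0, 0, 0, 0]]
  ]
}}

```text
time: 18.65
position: [0.6348, -0.0752, 0.1909]
tool_rot: [3.127, -0.295, 0.011]
ft_force: [9.2, -2.4, -1.9]
grip_width: -0.0
grip_force: 0.0
```

{"op": "inch_along", "data": {
  "steps": [
    [[-0.001, 0, 0, 0, 0], [-0.001, 0, 0, 0, 0]]
  ]
}}

```text
time: 18.85
position: [0.6338, -0.075, 0.1909]
tool_rot: [3.127, -0.296, 0.011]
ft_force: [8.5, -1.3, -3.4]
grip_width: 0.01
grip_force: 0.0
```

{"op": "inch_along", "data": {
  "steps": [
    [[-0.001, 0, 0, 0, 0], [-0.001, 0, 0, 0, 0]]
  ]
}}

```text
time: 19.05
position: [0.6327, -0.0748, 0.1908]
tool_rot: [3.127, -0.296, 0.01]
ft_force: [8.3, -1.3, -2.7]
grip_width: 0.005
grip_force: 0.0
```

{"op": "inch_along", "data": {
  "steps": [
    [[-0.001, 0, 0, 0, 0], [-0.001, 0, 0, 0, 0]]
  ]
}}

```text
time: 19.25
position: [0.6322, -0.0746, 0.1909]
tool_rot: [3.127, -0.295, 0.013]
ft_force: [10.2, -2.0, -4.0]
grip_width: 0.005
grip_force: 0.0
```

{"op": "inch_along", "data": {
  "steps": [
    [[-0.0007, 0, 0, 0, 0], [-0.0007, 0, 0, 0, 0]]
  ]
}}

```text
time: 19.45
position: [0.6319, -0.0746, 0.191]
tool_rot: [3.126, -0.294, 0.015]
ft_force: [13.2, -3.8, -5.9]
grip_width: 0.004
grip_force: 0.0
```

{"op": "inch_along", "data": {
  "steps": [
    [[-0.0007, 0, 0, 0, 0], [-0.0007, 0, 0, 0, 0]]
  ]
}}

```text
time: 19.65
position: [0.6317, -0.0744, 0.1912]
tool_rot: [3.126, -0.293, 0.017]
ft_force: [13.1, -3.7, -6.9]
grip_width: 0.004
grip_force: 0.0
```

{"op": "inch_along", "data": {
  "steps": [
    [[-0.0004, 0, 0, 0, 0], [-0.0004, 0, 0, 0, 0], [-0.0004, 0, 0, 0, 0]]
  ]
}}

```text
time: 19.95
position: [0.6316, -0.0744, 0.1914]
tool_rot: [3.126, -0.293, 0.018]
ft_force: [14.6, -4.2, -5.9]
grip_width: 0.009
grip_force: 0.0
```

{"op": "inch_along", "data": {
  "steps": [
    [[0.005, 0, 0, 0, 0], [0.02, 0, 0, 0, 0], [0.04, 0, 0, 0, 0], [0.04, 0, -0.04, 0, 0], [0.04, 0, -0.09, 0, 0], [0.04, 0, -0.14, 0, 0], [0.04, 0, -0.18, 0, 0], [0.02, 0.038, -0.18, 0, 0], [0, 0.076, -0.18, 0, 0], [0, 0.076, -0.18, 0, 0], [0, 0.076, -0.18, 0, 0]]
  ]
}}

```text
time: 21.05
position: [0.6124, -0.1506, 0.3699]
tool_rot: [-3.125, 0.305, 0.002]
ft_force: [0.2, 0.0, 0.2]
grip_width: 0.006
grip_force: 0.0
```

```bash
python3 prof.py w13 | awk '$1<315||/tcp/'; python3 chk.py 13 | grep -A30 side
```

```text
270 [ 16.4 -65. ] [0.8 2.5] 8
276 [58.  66.6] [ 68.9 196.3] 21
282 [58.  73.7] [ 68.6 187. ] 23
288 [58.  80.3] [ 71.1 185.8] 25
294 [58.1 86.3] [28.8 72.4] 25
300 [58.  91.6] [28.9 69.6] 25
306 [58.2 97.3] [29.6 68.6] 27
312 [ 80.1 151. ] [ 5.3 12. ] 33
tcp 0.047150123230911965 0.00041978169500215553 [ 0.61331353 -0.14885347  0.36962352] [ 1.   0.2 -0.3]
side 256
-28 [(8, 147), (8, 146), (-10, 48), (-6, 45), (-6, 42), (-9, 42)]
-24 [(-6, 49), (-4, 49), (0, 48), (-8, 48), (-11, 48), (-12, 48)]
-20 [(8, 139), (-7, 48), (-3, 47), (-9, 47), (-2, 47), (-1, 36)]
-16 [(-4, 44), (-1, 44), (-4, 42), (3, 7), (1, 7), (-5, 7)]
-12 [(-10, 46), (2, 45), (0, 44), (-4, 44), (0, 44), (-2, 44)]
-8 [(-10, 48), (4, 48), (2, 48), (0, 48), (1, 48), (-12, 48)]
-4 [(2, 50), (-4, 49), (-4, 48), (-8, 48), (0, 48), (-7, 48)]
0 [(-3, 50), (-5, 49), (-1, 49), (-7, 48), (-1, 48), (3, 48)]
4 [(-10, 49), (-7, 48), (-8, 48), (-6, 48), (1, 48), (-3, 48)]
8 [(0, 49), (-8, 48), (0, 48), (2, 47), (-2, 47), (-4, 47)]
12 [(2, 48), (-6, 48), (4, 47), (-12, 47), (-4, 46), (-2, 46)]
16 [(-5, 45), (-3, 43), (-1, 43), (-4, 43), (-7, 8), (-1, 7)]
20 [(-5, 50), (-9, 48), (-4, 47), (-6, 46), (-3, 45), (-2, 44)]
24 [(-5, 50), (-8, 48), (-6, 48), (-12, 48), (-6, 47), (-2, 47)]
28 [(-2, 47), (-10, 46), (0, 46), (1, 41)]
```

{"op": "inch_along", "data": {
  "steps": [
    [[-0.01, 0, -0.02, 0, 0.5], [-0.03, 0, -0.02, 0, 0.9], [-0.03, 0, -0.02, 0, 1], [-0.03, 0, -0.02, 0, 1], [-0.03, 0, -0.02, 0, 1], [-0.03, 0, -0.02, 0, 1]]
  ]
}}

```text
time: 21.8
position: [0.5847, -0.143, 0.3893]
tool_rot: [3.127, -0.298, -0.001]
ft_force: [-0.4, 0.3, 0.5]
grip_width: 0.465
grip_force: 0.0
```

Run:
```python
from h import *
import subprocess
P=[]
yaw=np.array([.9805,-.1965]);L=np.array([.567,-.140])
for k in range(3):
    im,de,c=shot("wrist",f"w14{k}")
    for v in range(180,312,1):
        for u in range(230,390,2):
            z=de[v,u]
            if z>0:
                q=pt(c,u,v,z); d=q[:2]-L; y=d@[-yaw[1],yaw[0]]*1e3; x=d@yaw*1e3; h=q[2]*1e3-122
                if abs(y-1)<11 and -100<h<60 and -5<x<40: P.append((v,x,h))
P=np.array(P)
for v in range(180,312,4):
    k=P[abs(P[:,0]-v)<2]
    if len(k): print(v,len(k),np.median(k,0)[1:].round(1))
K=P[(P[:,2]<-40)&(P[:,2]>-78)]; print(len(K),np.polyfit(K[:,2],K[:,1],1))
```

```text
224 128 [ 16.5 -71. ]
228 135 [ 16.5 -57.4]
232 138 [ 16.5 -44.2]
236 144 [ 16. -35.]
240 48 [ 13.8 -34.9]
256 97 [ 8.9 -9.5]
260 144 [ 8.7 -2.6]
264 148 [8.6 5.1]
268 154 [ 8.4 12.2]
272 162 [ 8.3 18.9]
276 162 [ 8.2 25.6]
280 163 [ 8.1 31.8]
284 171 [ 7.9 37.6]
288 177 [ 7.8 43. ]
292 180 [ 7.5 47.8]
296 189 [ 5.4 48.1]
300 188 [ 3.2 48. ]
304 189 [ 1.1 48. ]
308 120 [-0.9 48. ]
508 [-4.90643739e-04  1.64819081e+01]
```

```bash
python3 -c "
from bench import ctrl
print(ctrl.close_job())"
```

```text
the job is handed in; nothing more can be done
None
```

I closed the latch and handed the job in. Depth readings show the lever flat at its stop, the claw over the keeper bar and the robot clear of everything, but the hand-in gave no verdict, and I judged the hook's pull on the bar by geometry only.

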